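# Slide the pewter thimble into its rack bay

### The arm

A 6-joint arm with a two-finger parallel gripper is mounted at the origin on the work surface. World frame = base frame: x ahead of the robot, y to its left, z up, the work surface at z = 0. Lengths are in m, angles in degrees, forces in N, time in s.
With the tool pointing down it reaches from about 0.3 to 0.75 m from the base axis. Payload 8.5 kg.
Tool frame: the origin (TCP) lies at the very end of the fingers, on their centre line; the grasp point (between the pads) lies env.pinch_z behind it (env.pinch_z is the distance from the TCP to the grasp point, in m); z points along the fingers, y is the line along which they close (so a half turn about z gives the same grasp; the last joint's range is limited). The gripper opens to 85 mm and grips with 20 to 120 N. Pads are 22 mm wide; open, the fingers measure 114 mm over their backs; the gripper's body (76 mm by 85 mm) begins 54 mm behind the grasp point. The pads swing forward as they close: fully open they stand 13 mm farther back than shut.
Start: joints at [56.018, 21.807, 74.336, -0, 83.858, -12.336], TCP at [0.203, 0.511, 0.193] pointing down, gripper open.
Joint ranges: [-178.18, 178.18], [-50.72, 133.34], [12.68, 142.11], [-81.47, 261.47], [9.98, 163.14], [-165.26, 165.26]. Speed limits (degrees/s): [136.94, 136.94, 180, 180, 180, 180].

### API

Orientations are given as a 3x3 rotation matrix whose columns are the frame's x, y, z axes.
In Python, from rig import telemetry, get_image, env gives the robot as it stands. The module is installed in compiled form; this text tells all that it offers.
- The arm moves only by the tool apply_moves, never from a script. Its argument "series" is a list of rows, each a list of 7 numbers: the shift along the tool's x, y, z in mm, then the turn, a rotation vector about the tool's x, y, z in degrees, then the opening, from 0 (shut) to 1 (fully open). A call has 1 to 12 rows; each row shifts and turns the commanded pose from where the row before left it, along the tool's axes as they then stand; what a row does not reach is not made up. A row lasts 1/8 s, in which the tool goes at most 62.5 mm and 10.7 degrees, less where a joint would pass 70% of its speed; a pose out of reach is approached as far as the arm can. A call with a gripper value outside its range is refused whole. The fingers move at their own pace and stop on an object; "grip_force" is the grip in N (left out, the last holds). Time passes only in rows, so rows that do not move let the fingers close. It gives the time, the measured TCP pose, the force, the opening and the grip force at its end, in the units of the state.
- telemetry.observe(): the state, without advancing time (a new reading comes with each control period).
- get_image(name): name is "scene" or "top" or "wrist"; returns a dict with "frame" (400x640x3 uint8, red, green, blue), "z_map" (400x640 float32, m along the optical axis (not along the pixel's ray), 0 where there is no reading), "vertical_fov" (degrees; the focal length in pixels is half the picture's height over the tangent of half this angle, whatever the lens; pixels are square), "cx", "cy" (the principal point, pixels), "eye" and "attitude" of the camera in the world; the wrist camera has in their place "mount" (4x4, takes a point from camera to tool coordinates, whose origin is the TCP and whose axes are the flange's). Camera axes: x right, y up, looking along -z (the intrinsics and any distortion apply to the point x, -y, -z); pixel columns grow to the right and rows downward; lengths in m; the calibration is good to about 2 mm. A picture is of the moment at which its call begins: read the wrist's pose just before it.
- env.close_job(): hands the job in; it is judged then, once.
The state is a dict: "time_s": time; "q": joint angles; "qvel": joint speeds; "joint_efforts": joint torques, N m; "position": TCP position; "tool_rot": TCP orientation; "ft_force": force on the tool from outside, world axes, zero at the start; "wrist_torque": the same for the moment, N m; "grip_width": finger opening in m; "gripper_force": force on a finger pad.
Only numpy, scipy, OpenCV 4.12 (cv2) and the standard library are available. Lean on these libraries where they do the work, as an engineer would, in place of code of your own. Each camera call takes 0.05 s, during which the arm holds its last target. There are 200 camera calls.

### The job

Without touching the pewter harp thimble or its plinth, take the brass bar of the hinged oak ramp in a light grip and lift it slowly until the plinth just starts to slide, then hold that angle so that it slides gently down into the bay and rests against the stop. Set the ramp back down flat without dropping or forcing it, and with shut fingertips push the glass door's tab gently until the door is fully shut. Let go of everything and leave the other goods where they stand.

Things in the scene. Friction and masses are not known exactly. Their poses are not given: they have to be found in the camera images.
- ramp_hinge (a point): Point on the ramp's hinge line, in the fixed oak rack, 10 mm over the table. Its frame does not tilt: +x along the hinge line, -y from the hinge along the flat ramp to its lifting bar, z up. The bar is on the robot's right (-y), the hinge on its left; rack yaw within 0.3 rad. A brass door rail crosses above the ramp at y = -58 mm, its top 114 mm over this point.
- ramp (a joint): Tilt of the ramp, 0 = flat on its rest, growing as the bar end is lifted, up to 0.9 rad. Plain hinge: it falls back when let go. The ramp weighs about 0.3 kg and needs some 2 N at the bar
- bar (a point): Middle of the ramp's round brass lifting bar, 12 mm thick, 64 mm long, parallel to the hinge; 50 mm clear between its brackets. At tilt 0 at y = -228, z = +40 mm of ramp_hinge; swings about the hinge at radius 231 mm. It can turn between the pads of a gripper that points down and pinches it across. A grip of 8 to 15 N holds it; keep the load of both fingers together under 60 N.
- seat (a point): Point on the ramp's face under the middle of the plinth when that rests at the stop; tilts with the ramp: x along the hinge, y down the ramp to the hinge, z out of the face. Board 10 mm thick, 66 wide, 205 long, upper face 10 mm over the hinge line, side rails 5 mm high and 58 mm apart. The stop lip at the hinge end is 10 mm high, its face at y = +24 mm of this frame.
- harp: Pewter harp thimble (26 mm high, 23 wide) fixed on a dark square plinth 48 x 48 x 12 mm, about 110 g; origin at the centre of the plinth's underside. Starts on the flat ramp, 95 to 120 mm from seat (towards -y). The tilt at which it starts to slide is unknown, about 0.35 to 0.56 rad; the further the tilt beyond that, the faster it slides.
- door (a joint): Opening of the glass sliding door, m: 0 = shut in front of the ramp's bay, starts 0.077 to 0.090 open (in front of the neighbouring bay, towards -x of ramp_hinge). Stays where it is left; slides at 1.5 to 2.5 N and has a hard stop at 0. Touch it slowly (30 mm/s or less) and keep the fingers' force on it under 40 N.
- door_tab (a point): Middle of the upright brass tab on the door's top: 14 mm in x, 10 in y, 36 high, reaching 18 mm below (to the door's top edge, level with the rail) and above this point, which is 142 mm over the table. Door shut: at x = 0, y = -69 mm of ramp_hinge. Pushed in +x it shuts. The glass is 78 mm wide; the door's bottom edge is 24 mm over the table.
- rack: Whole fixed rack; origin on the table 110 mm from ramp_hinge towards the bar, same axes. Base 8 mm thick, x -127 to +47, y -100 to +130 mm. Two roofless bays at the hinge end, walls to 83 mm over the table, back wall y = +127; the ramp's end lies in the bay x -38 to +39 mm, the bay x -121 to -44 mm holds two porcelain thimbles. Door-rail posts at x = -138 and +42, y = +52.
- thimble1: Loose white porcelain thimble, bystander, 22 mm wide, 26 mm high, in the bay next to the ramp's; origin at the middle of its underside
- thimble2: Loose white porcelain thimble, bystander, 22 mm wide, 26 mm high, in the bay next to the ramp's; origin at the middle of its underside
- thimble3: Loose white porcelain thimble, bystander, 22 mm wide, 26 mm high, on the table beside the ramp, on the side away from the robot; origin at the middle of its underside
- thimble4: Loose white porcelain thimble, bystander, 22 mm wide, 26 mm high, on the table beside the ramp, on the side away from the robot; origin at the middle of its underside
- jug: Loose squat blue ceramic jug, bystander, about 90 mm wide with a handle, 85 mm high, origin under its middle
- tin: Loose tea tin, bystander, 68 mm wide, 100 mm high, origin under its middle
There are look-alikes about, which are no part of the job. What is meant by the harp is not blue, brown or turquoise, and is the smaller of those in its own colour.

How it is judged (in metres and radians):
On the way, in this order (a step that is already met when the one before it is completed fails the run):
1. the plinth is sliding: at least 20 mm down the ramp from where it can start, on the raised ramp (value of joint ramp above 0.2 rad and y of harp in the frame of seat above -0.075 m).
2. the plinth rests against the stop while the ramp is still held up, not moving (y of harp in the frame of seat between -0.005 and 0.005 m and x of harp in the frame of seat between -0.01 and 0.01 m and z of harp in the frame of seat below 0.004 m and angle between the z axis of harp and the z axis of seat, either way round below 0.06 rad and value of joint ramp above 0.2 rad and velocity of joint ramp between -0.06 and 0.06 rad/s), for 0.2 s.
3. the ramp is flat again with the plinth still at the stop (y of harp in the frame of seat between -0.005 and 0.005 m and x of harp in the frame of seat between -0.01 and 0.01 m and z of harp in the frame of seat below 0.004 m and angle between the z axis of harp and the z axis of seat, either way round below 0.06 rad and value of joint ramp below 0.02 rad), for 0.2 s.
At the end, for the whole second after the job is handed in: The ramp is flat (within 0.02 rad), the plinth lies on it upright and still against the stop (within 5 mm along, 10 mm across), and the glass door is shut to within 4 mm (all of step 3 and value of joint door below 0.004 m and linear speed of harp below 0.02 m/s); the robot touches nothing.
It fails at once if the plinth slides or falls faster than 0.25 m/s (ramp tilted well beyond the angle at which it starts to slide) (linear speed of harp above 0.25 m/s).
It fails at once if the robot touches the pewter thimble or its plinth (contact force between any of the fingers, the arm and harp above 0.5 N).
It fails at once if the angle is not held while the plinth slides (ramp lifted over 0.12 or lowered over 0.25 rad/s), it is lifted again later, or it is dropped (over 1.5 rad/s) ((y of harp in the frame of seat above -0.075 m and velocity of joint ramp above 0.12 rad/s) or (y of harp in the frame of seat between -0.075 and -0.01 m and velocity of joint ramp below -0.25 rad/s) or velocity of joint ramp below -1.5 rad/s).
It fails at once if the ramp or door is forced: the fingers' contact forces, grip of both fingers included, add up to more than 60 N on the ramp or 40 N on the door (contact force between the fingers and ramp above 60 N or contact force between the fingers and door above 40 N).
It fails at once if other goods are disturbed (moved more than 15 mm or tipped) (distance of any of thimble1, thimble2, thimble3, thimble4, jug, tin from where it was at the start of the episode above 0.015 m or angle between any of thimble1, thimble2, thimble3, thimble4, jug, tin's own z axis and vertical above 0.3 rad).
It also fails if it takes over 72 s, if anything falls off the work surface, if the arm or the gripper's body presses on something with over 40 N, if the wrist force passes 120 N, or if a joint passes its speed limit or range.

## Working session

There is one attempt and no reset: what is moved stays moved. The work goes in short steps, Python scripts to look and compute and a tool call to move; the robot and the scene stay as the last step left them, time stands still between calls to the robot, and variables do not carry over. Pictures are saved under pics/ and viewed, at most 10 in all, crops included, and the job is handed in when it is done.

Besides the shell and the picture viewer there is one more tool, called as name(argument=value, ...) on one line, values as JSON. apply_moves: Moves the arm, as the interface text tells. Its arguments: {"type":"object","properties":{"series":{"type":"array"},"grip_force":{"type":"number"}},"required":["series"]}

```bash
mkdir -p pics; cat > h.py <<'E'
import numpy as np,cv2
from rig import telemetry,get_image,env
def grab(n):
    s=telemetry.observe(); im=get_image(n)
    np.savez(f'{n}.npz',**{k:v for k,v in im.items()},pos=s['position'],rot=s['tool_rot']); return im
def load(n): return dict(np.load(f'{n}.npz'))
def pt(im,u,v,z=None):
    f=200/np.tan(np.radians(im['vertical_fov'])/2)
    d=z if z else float(np.median(im['z_map'][v-1:v+2,u-1:u+2]))
    c=np.array([(u-im['cx'])/f*d,-(v-im['cy'])/f*d,-d])
    return im['eye']+im['attitude']@c
def cloud(im):
    f=200/np.tan(np.radians(im['vertical_fov'])/2); d=im['z_map']; v,u=np.mgrid[0:400,0:640]
    c=np.stack([(u-im['cx'])/f*d,-(v-im['cy'])/f*d,-d],-1)
    return c@im['attitude'].T+im['eye']
E
python3 - <<'E'
from h import *
print(telemetry.observe(),env.pinch_z)
for n in('top','scene'):
    im=grab(n); print({k:(v if np.size(v)<20 else np.shape(v)) for k,v in im.items()})
    cv2.imwrite(f'pics/{n}0.png',im['frame'][:,:,::-1])
E
```

```text
{'time_s': 0.0, 'q': array([ 5.60148295e+01,  2.18407737e+01,  7.43866196e+01,  2.41448646e-03,
        8.38566282e+01, -1.23352863e+01]), 'qvel': array([-0.0065178 , -0.02392744, -0.03418002, -0.00926953, -0.10045834,
        0.02419152]), 'joint_efforts': array([-4.27436435e-04, -4.48450577e+01, -2.31281823e+01, -2.19387434e-04,
        4.83427968e-03, -2.15138738e-05]), 'position': array([0.20269879, 0.51090824, 0.19270286]), 'tool_rot': array([[-9.29453802e-01,  3.68937529e-01, -8.54456492e-04],
       [ 3.68938348e-01,  9.29453104e-01, -1.19253544e-03],
       [ 3.54206161e-04, -1.42364837e-03, -9.99998924e-01]]), 'ft_force': array([ 0.34672567, -0.28371593, -0.04147246]), 'wrist_torque': array([-0.01599995, -0.00915286,  0.02647059]), 'gripper_force': 0.0, 'grip_width': 0.08561367768137142} 0.0187
{'frame': (400, 640, 3), 'z_map': (400, 640), 'vertical_fov': 53.01540939489843, 'cx': 319.6342578734368, 'cy': 204.65605738851397, 'eye': array([ 0.39281413, -0.00284184,  1.28806932]), 'attitude': array([[ 0.00907841,  0.99135359, -0.13090315],
       [-0.99993277,  0.00805561, -0.00834084],
       [-0.00721422,  0.13097007,  0.99136007]])}
{'frame': (400, 640, 3), 'z_map': (400, 640), 'vertical_fov': 57.2516539913134, 'cx': 321.097605942755, 'cy': 201.57406226266338, 'eye': array([0.93472618, 0.43593192, 0.90779393]), 'attitude': array([[-0.74394978, -0.53382345,  0.40195926],
       [ 0.66822409, -0.59781788,  0.4428209 ],
       [ 0.00391025,  0.59803537,  0.80146017]])}
```

View pics/top0.png

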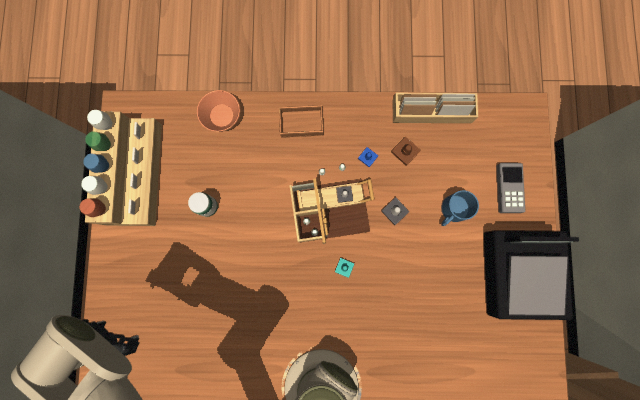

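View pics/scene0.png

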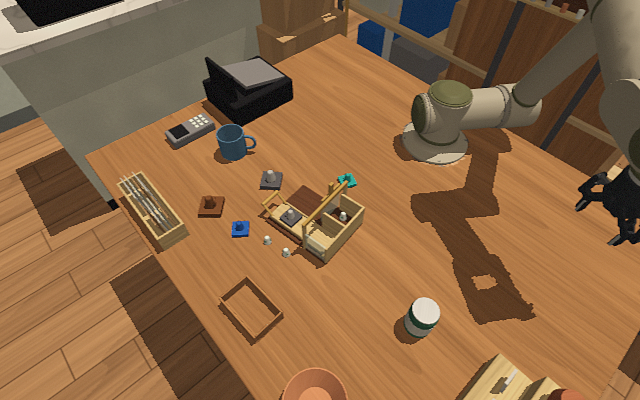

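Top view: harp candidates are pewter on the ramp (345,193), a larger pewter one on the table (396,210), blue (368,157), brown (406,151) and turquoise (345,267). The one on the ramp fits. The bar is at about (371,190), the door rail at about (320,210). I'll check it in a close crop.

```bash
python3 - <<'E'
from h import *
im=load('top'); c=im['frame'][140:260,270:430,::-1]
cv2.imwrite('pics/crop1.png',cv2.resize(c,None,fx=5,fy=5,interpolation=cv2.INTER_CUBIC))
s=load('scene'); c=s['frame'][165:275,250:375,::-1]
cv2.imwrite('pics/crop2.png',cv2.resize(c,None,fx=5,fy=5,interpolation=cv2.INTER_CUBIC))
E
```

```text
(no output)
```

View pics/crop1.png

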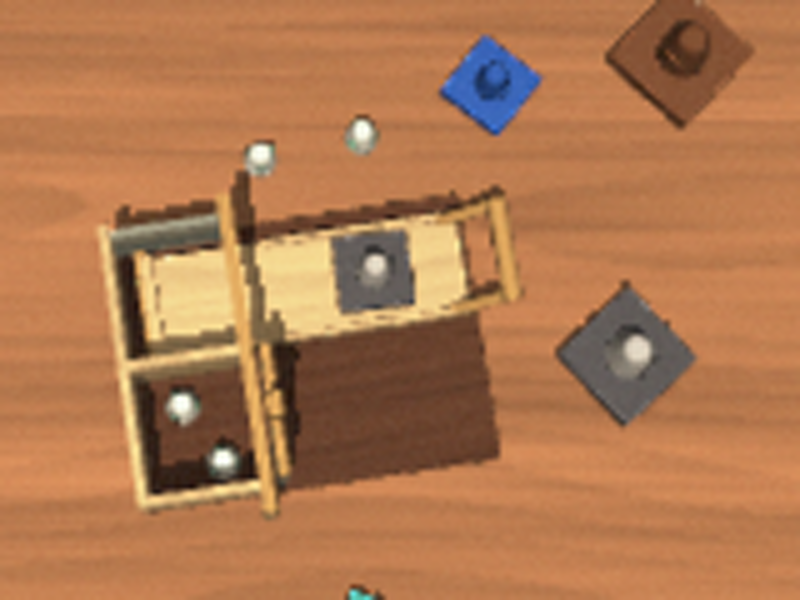

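View pics/crop2.png

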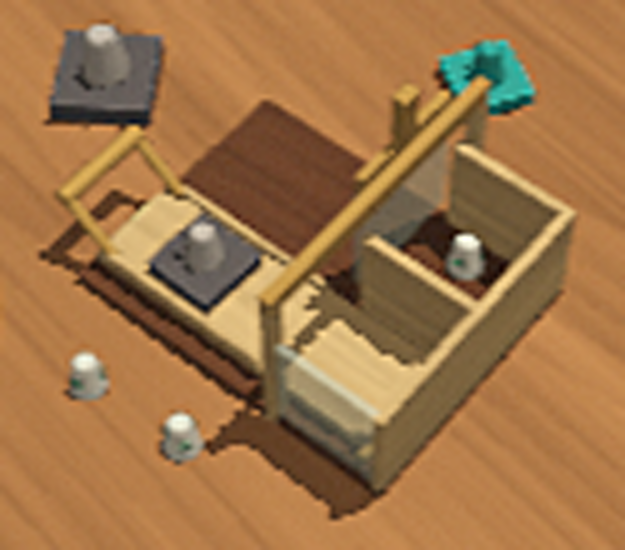

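The small pewter harp on the ramp is confirmed. The bar runs in top pixels from about (369.4,179) to (372.4,199.6), the rail from (315,179) to (323.6,242), and the tab is at about (325,217). Now I'll work out the poses.

```bash
python3 - <<'E'
from h import *
im=load('top'); s=load('scene')
a=pt(im,369.4,179,1) if 0 else None
def onz(im,u,v,z):
    f=200/np.tan(np.radians(im['vertical_fov'])/2)
    r=im['attitude']@np.array([(u-im['cx'])/f,-(v-im['cy'])/f,-1]); return im['eye']+r*(z-im['eye'][2])/r[2]
b1,b2=onz(im,369.4,179,.056),onz(im,372.4,199.6,.056)
r1,r2=onz(im,270+226/5,140+195/5,.124),onz(im,270+268/5,140+512/5,.124)
print('bar',b1,b2,(b1+b2)/2); print('rail',r1,r2)
for p,q in((b1,b2),(r1,r2)): d=p-q; print(np.linalg.norm(d),np.arctan2(d[1],d[0]))
# cloud rail: both cams
for n,i in(('top',im),('scene',s)):
    P=cloud(i).reshape(-1,3)
    c=(b1+b2)/2
    m=(abs(P[:,0]-c[0]+.03)<.17)&(P[:,1]>c[1]+.1)&(P[:,1]<c[1]+.25)&(P[:,2]>.117)&(P[:,2]<.13)
    Q=P[m]; print(n,len(Q),Q.mean(0)); d=np.linalg.svd(Q-Q.mean(0))[2][0]; d*=np.sign(d[0]); pr=(Q-Q.mean(0))@d; print(np.arctan2(d[1],d[0]),pr.min(),pr.max(),Q.mean(0)+d*(pr.min()+pr.max())/2)
    m=(abs(P[:,0]-c[0]+.03)<.17)&(P[:,1]>c[1]+.1)&(P[:,1]<c[1]+.25)&(P[:,2]>.14)&(P[:,2]<.17); Q=P[m]; print('tab',len(Q),Q.mean(0),Q.min(0),Q.max(0))
    m=(abs(P[:,0]-c[0])<.05)&(abs(P[:,1]-c[1])<.025)&(P[:,2]>.044)&(P[:,2]<.065); Q=P[m]; 
    if len(Q)>3: d=np.linalg.svd(Q-Q.mean(0))[2][0]; d*=np.sign(d[0]); print('bar',len(Q),Q.mean(0),np.arctan2(d[1],d[0]))
# other objects near
for n,(u,v) in dict(th3=(322,171),th4=(342,167),bigpew=(396,210)).items(): print(n,pt(im,u,v))
E
```

```text
bar [ 0.63757646 -0.14715065  0.056     ] [ 0.57264796 -0.15598109  0.056     ] [ 0.60511221 -0.15156587  0.056     ]
rail [0.6228438  0.02074201 0.124     ] [ 0.43651537 -0.00551646  0.124     ]
0.0655262280412574 0.13517311320799977
0.18816958495586733 0.14000377029724456
top 222 [0.5241891  0.00617072 0.12358194]
0.18367914534740193 -0.08680953400106611 0.10318016553730094 [0.53223672 0.00766575 0.12357986]
tab 19 [ 0.49747106 -0.00697851  0.15800591] [ 0.4908884  -0.01178381  0.14598504] [ 0.50413081 -0.00320532  0.16267447]
bar 89 [ 0.60531957 -0.14900772  0.05336489] 0.16288104251556512
scene 306 [0.52871297 0.00901703 0.12294868]
0.19013884673402892 -0.09094749669741796 0.09904104978851372 [0.53268682 0.00978185 0.12294493]
tab 36 [ 0.50083342 -0.0030043   0.15309261] [ 0.49274969 -0.00962312  0.14073081] [0.50720306 0.00115759 0.16156193]
bar 102 [ 0.60842591 -0.14544797  0.052863  ] 0.13320192302336795
th3 [0.66893765 0.001178   0.02399835]
th4 [ 0.68243873 -0.06305408  0.02448828]
bigpew [ 0.54152232 -0.22971383  0.04969862]
```

apply_moves(series=[[0,0,-20,0,0,-10.4,1],[0,0,-20,0,0,-10.4,1],[0,0,-20,0,0,-10.4,1],[-18,-45,0,0,0,0,1],[-18,-45,0,0,0,0,1],[-18,-45,0,0,0,0,1],[-18,-45,0,0,0,0,1],[-18,-45,0,0,0,0,1],[-18,-45,0,0,0,0,1],[-18,-45,0,0,0,0,1],[-18,-45,0,0,0,0,1],[-18,-45,0,0,0,0,1]])

```text
time_s: 1.6
position: [0.4303, 0.1372, 0.2531]
tool_rot: [[-0.986, -0.166, -0.0], [-0.166, 0.986, 0.0], [0.0, 0.0, -1.0]]
ft_force: [0.6, 0.1, -0.2]
grip_width: 0.0852
gripper_force: 0.0
```

apply_moves(series=[[-18,-45,0,0,0,0,0.8],[-18,-45,0,0,0,0,0.6],[-18,-45,0,0,0,0,0.4],[-18,-45,0,0,0,0,0.4],[-18,-45,0,0,0,0,0.4],[-18,-45,0,0,0,0,0.4],[-18,-45,0,0,0,0,0.4],[0,0,0,0,0,0,0.4],[0,0,0,0,0,0,0.4]])

```text
time_s: 2.72
position: [0.6061, -0.1507, 0.2529]
tool_rot: [[-0.986, -0.166, -0.001], [-0.166, 0.986, 0.001], [0.001, 0.001, -1.0]]
ft_force: [0.3, -0.1, -1.0]
grip_width: 0.0345
gripper_force: 0.0
```

```bash
python3 - <<'E'
from h import *
im=grab('wrist'); d=load('wrist'); print(d['pos'],d['rot'],d['mount'],telemetry.observe()['q'],telemetry.observe()['grip_width'],telemetry.observe()['time_s'],telemetry.observe()['ft_force'])
cv2.imwrite('pics/w1.png',im['frame'][:,:,::-1])
E
```

```text
[ 0.6061151  -0.15065295  0.25290383] [[-9.86126136e-01 -1.65995109e-01 -9.31104264e-04]
 [-1.65995707e-01  9.86126289e-01  6.05405451e-04]
 [ 8.17692049e-04  7.51565449e-04 -9.99999383e-01]] [[ 4.10262956e-04  9.63039559e-01  2.69359684e-01  6.73203915e-02]
 [ 9.99999237e-01 -8.11384459e-05 -1.23300973e-03  4.43379055e-04]
 [-1.16558172e-03  2.69359984e-01 -9.63038857e-01 -1.80141731e-01]
 [ 0.00000000e+00  0.00000000e+00  0.00000000e+00  1.00000000e+00]] [-2.47718202e+01  2.79801550e+01  5.43970877e+01  1.15276811e-02
  9.76465730e+01 -1.24362456e+02] 0.034108524883734136 2.775 [0.42057636 0.51809481 0.45157356]
```

View pics/w1.png

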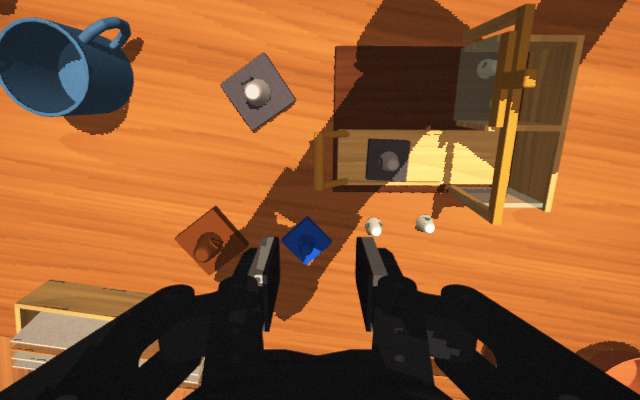

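The wrist view shows the bar upright at u≈319, v≈133–190, with the rack aligned to the tool (yaw ≈ 9.5°). The harp is at (388,160), the tab at about (518,77), and the rail runs (530,8)–(498,220).

```bash
python3 - <<'E'
from h import *
d=load('wrist'); print([k for k in d], {k:d[k] for k in d if d[k].size<10})
R=d['rot'];M=d['mount']
d['attitude']=R@M[:3,:3]; d['eye']=d['pos']+R@M[:3,3]
C=cloud(d); 
def sel(name,v0,v1,u0,u1,z0,z1):
    P=C[v0:v1,u0:u1].reshape(-1,3); P=P[(P[:,2]>z0)&(P[:,2]<z1)]
    if len(P)<5: print(name,len(P));return
    e=np.linalg.svd(P-P.mean(0),full_matrices=False)[2][0]; e*=np.sign(e[0])
    pr=(P-P.mean(0))@e; print(name,len(P),P.mean(0).round(4),'mid',(P.mean(0)+e*(pr.min()+pr.max())/2).round(4),'len',np.ptp(pr).round(4),'yaw',np.arctan2(e[1],e[0]).round(4),'zmax',P[:,2].max().round(4))
sel('bar',128,196,305,335,.044,.07)
sel('rail',0,230,480,545,.117,.1295)
sel('tab',55,100,490,545,.15,.17)
sel('backwall',35,215,540,590,.075,.09)
sel('ramptopend',140,185,330,345,.0,.035)
sel('plinth',140,180,368,410,.025,.04)
sel('harp',150,175,375,400,.045,.07)
E
```

```text
['frame', 'z_map', 'vertical_fov', 'cx', 'cy', 'mount', 'pos', 'rot'] {'vertical_fov': array(60.2362695), 'cx': array(317.2292477), 'cy': array(194.66382375), 'pos': array([ 0.6061151 , -0.15065295,  0.25290383]), 'rot': array([[-9.86126136e-01, -1.65995109e-01, -9.31104264e-04],
       [-1.65995707e-01,  9.86126289e-01,  6.05405451e-04],
       [ 8.17692049e-04,  7.51565449e-04, -9.99999383e-01]])}
bar 669 [ 0.6042 -0.1473  0.0534] mid [ 0.6061 -0.1471  0.0535] len 0.065 yaw 0.1548 zmax 0.0573
rail 3567 [0.5191 0.0058 0.1227] mid [0.5324 0.0083 0.1227] len 0.1901 yaw 0.1877 zmax 0.1295
tab 355 [ 0.4985 -0.0067  0.1577] mid [ 0.4981 -0.0068  0.1576] len 0.0153 yaw 0.2911 zmax 0.1618
backwall 2347 [0.5143 0.0807 0.0813] mid [0.5277 0.0837 0.0812] len 0.1756 yaw 0.2213 zmax 0.0856
ramptopend 552 [ 0.6086 -0.1232  0.015 ] mid [ 0.6089 -0.1231  0.0151] len 0.0546 yaw 0.1989 zmax 0.0349
plinth 1348 [ 0.5933 -0.0679  0.0317] mid [ 0.5931 -0.0676  0.0317] len 0.0603 yaw -0.9929 zmax 0.0392
harp 231 [ 0.5939 -0.0693  0.0544] mid [ 0.5939 -0.0708  0.0536] len 0.0216 yaw -1.5679 zmax 0.0593
```

apply_moves(series=[[0,2.5,25,0,0,0,0.4],[0,0,30,0,0,0,0.4],[0,0,30,0,0,0,0.4],[0,0,30,0,0,0,0.4],[0,0,30,0,0,0,0.4],[0,0,30,0,0,0,0.4],[0,0,20,0,0,0,0.4],[0,0,10,0,0,0,0.4],[0,0,8,0,0,0,0.4],[0,0,5,0,0,0,0.4],[0,0,0,0,0,0,0.4]])

```text
time_s: 4.15
position: [0.606, -0.1485, 0.0355]
tool_rot: [[-0.986, -0.166, 0.0], [-0.166, 0.986, -0.0], [-0.0, -0.0, -1.0]]
ft_force: [-0.2, 0.2, -0.4]
grip_width: 0.0346
gripper_force: 0.0
```

```bash
python3 - <<'E'
from h import *
im=grab('wrist'); d=load('wrist'); 
R=d['rot'];M=d['mount']
d['attitude']=R@M[:3,:3]; d['eye']=d['pos']+R@M[:3,3]; print(d['pos'],telemetry.observe()['ft_force'])
C=cloud(d)
# points in tool frame
T=(C-d['pos'])@R
m=(C[...,2]>.044)&(C[...,2]<.06)&(abs(T[...,0])<.036)&(abs(T[...,1])<.013)
P=T[m]; print(len(P),P.mean(0),P.min(0),P.max(0))
for y in(-.01,0,.01):
  q=P[abs(P[:,0]-y)<.004]; print(y,len(q),q[:,1].min() if len(q) else 0,q[:,1].max() if len(q) else 0)
cv2.imwrite('pics/w2.png',im['frame'][:,:,::-1])
E
```

```text
[ 0.60598644 -0.14851721  0.03545031] [ 0.32341671 -0.95314934  0.08963394]
3140 [ 0.00241944  0.00093253 -0.01800993] [-0.0330145  -0.00593774 -0.02159144] [ 0.03282865  0.01275298 -0.00856248]
-0.01 323 -0.005753392595290581 0.005782604792309245
0 345 -0.005680222101084495 0.005695486448779747
0.01 365 -0.005552477909880889 0.006170985797273433
```

View pics/w2.png

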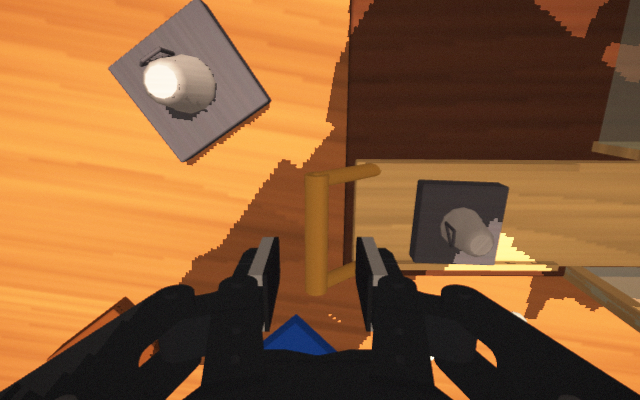

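The bar is centred between the open pads (u≈317) and the harp (468,235) is clear. I'll close lightly.

apply_moves(series=[[0,0,3,0,0,0,0.4],[0,0,1.5,0,0,0,0.3],[0,0,0,0,0,0,0.2],[0,0,0,0,0,0,0.1],[0,0,0,0,0,0,0.1],[0,0,0,0,0,0,0.1]], grip_force=12)

```text
time_s: 4.95
position: [0.606, -0.1485, 0.0309]
tool_rot: [[-0.986, -0.166, 0.0], [-0.166, 0.986, -0.0], [-0.0, -0.0, -1.0]]
ft_force: [0.5, -0.0, 0.2]
grip_width: 0.009
gripper_force: 0.0
```

```bash
python3 - <<'E'
from h import *
im=grab('wrist'); s=telemetry.observe(); print(s['grip_width'],s['gripper_force'],s['joint_efforts'])
cv2.imwrite('pics/w3.png',cv2.resize(im['frame'][120:340,180:460,::-1],None,fx=2.5,fy=2.5))
E
```

```text
0.008496465951436232 0.0 [-8.49834341e-04 -5.51578045e+01 -1.95244485e+01 -3.85528147e-04
  1.94567247e-04  2.72809905e-05]
```

View pics/w3.png

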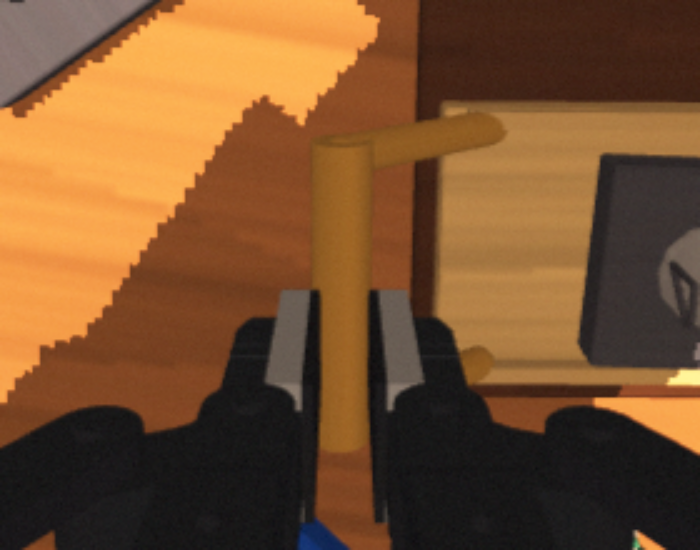

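The pads stand just beside the bar (the width reads a few mm low) and are correctly placed. I'll close further.

apply_moves(series=[[0,0,0,0,0,0,0.05],[0,0,0,0,0,0,0.0],[0,0,0,0,0,0,0.0],[0,0,0,0,0,0,0.0]], grip_force=12)

```text
time_s: 5.5
position: [0.606, -0.1486, 0.0308]
tool_rot: [[-0.986, -0.166, 0.0], [-0.166, 0.986, -0.0], [-0.0, -0.0, -1.0]]
ft_force: [0.5, -0.1, 0.3]
grip_width: 0.0001
gripper_force: 0.0
```

```bash
python3 - <<'E'
from h import *
o=load('wrist'); im=grab('wrist'); n=load('wrist'); s=telemetry.observe(); print(s['grip_width'],s['gripper_force'])
for d in(o,n):
    d['attitude']=d['mount'][:3,:3]; d['eye']=d['mount'][:3,3]
    T=cloud(d)*1000
    for v in(200,240,250,270,290,310):
        print(v,[(u,*T[v,u].round(0).astype(int).tolist(),d['frame'][v,u].tolist()) for u in range(292,345,6)])
    print()
E
```

```text
-0.0003006138280530176 0.0
200 [(292, 5, -15, 31, [142, 79, 40]), (298, 5, -12, 30, [135, 75, 35]), (304, 4, -8, 32, [130, 74, 34]), (310, 21, -3, -24, [149, 96, 38]), (316, 21, 0, -25, [155, 100, 38]), (322, 21, 3, -24, [154, 98, 37]), (328, 20, 6, -21, [124, 77, 32]), (334, 5, 11, 31, [136, 73, 37]), (340, 5, 15, 31, [132, 70, 32])]
240 [(292, 10, -10, -46, [106, 92, 82]), (298, 10, -7, -46, [105, 92, 83]), (304, 10, -5, -47, [26, 26, 23]), (310, 0, -3, -23, [148, 93, 33]), (316, 1, 0, -24, [159, 100, 37]), (322, 1, 3, -24, [152, 97, 36]), (328, 10, 5, -46, [23, 21, 21]), (334, 10, 8, -46, [105, 95, 85]), (340, 10, 10, -47, [103, 89, 80])]
250 [(292, 11, -9, -57, [103, 91, 81]), (298, 10, -7, -56, [106, 94, 85]), (304, 10, -5, -55, [19, 16, 16]), (310, -5, -3, -24, [147, 93, 33]), (316, -4, 0, -25, [160, 102, 40]), (322, -5, 3, -24, [154, 98, 37]), (328, 8, 5, -52, [19, 16, 17]), (334, 11, 7, -57, [106, 93, 84]), (340, 10, 9, -57, [104, 93, 83])]
270 [(292, 10, -8, -73, [107, 94, 85]), (298, 10, -6, -73, [104, 92, 84]), (304, 11, -4, -73, [18, 15, 17]), (310, -15, -3, -25, [146, 93
[... 1954 characters left out ...]
-73, [106, 96, 84]), (334, 10, 6, -72, [103, 91, 80]), (340, 6, 9, -66, [20, 15, 17])]
290 [(292, 11, -7, -87, [24, 24, 23]), (298, 12, -5, -88, [24, 24, 24]), (304, 11, -3, -87, [24, 21, 22]), (310, 11, -2, -86, [23, 24, 23]), (316, 4, 0, -75, [26, 25, 26]), (322, 67, 0, -180, [27, 24, 24]), (328, 11, 4, -87, [22, 18, 17]), (334, 11, 6, -87, [20, 22, 22]), (340, 11, 8, -86, [23, 22, 20])]
310 [(292, 17, -6, -106, [22, 20, 21]), (298, 17, -4, -106, [22, 21, 24]), (304, 11, -3, -98, [24, 24, 27]), (310, 3, -2, -85, [23, 22, 24]), (316, -3, 0, -76, [25, 22, 24]), (322, -4, 2, -75, [26, 28, 26]), (328, 9, 4, -94, [23, 21, 20]), (334, 16, 5, -104, [21, 19, 20]), (340, 17, 6, -105, [22, 22, 23])]
```

```bash
python3 - <<'E'
from h import *
d=load('wrist'); d['attitude']=d['mount'][:3,:3]; d['eye']=d['mount'][:3,3]
T=cloud(d)*1000
for u in(306,326): print([(v,*T[v,u].round(0).astype(int).tolist(),int(d['frame'][v,u,0])) for v in range(222,300,4)])
E
```

```text
[(222, 9, -5, -21, 137), (226, 7, -5, -21, 135), (230, 6, -5, -23, 136), (234, 3, -5, -22, 135), (238, 10, -4, -44, 105), (242, 11, -4, -49, 107), (246, 10, -4, -53, 104), (250, 10, -4, -57, 106), (254, 10, -4, -60, 106), (258, 10, -4, -63, 105), (262, 10, -3, -66, 105), (266, 10, -3, -70, 106), (270, 10, -3, -73, 103), (274, 10, -3, -75, 134), (278, 11, -3, -79, 24), (282, 11, -3, -83, 27), (286, 12, -3, -86, 18), (290, 12, -3, -88, 24), (294, 11, -3, -90, 22), (298, 12, -3, -92, 23)]
[(222, 9, 5, -22, 138), (226, 7, 5, -22, 136), (230, 6, 5, -24, 131), (234, 3, 5, -22, 134), (238, 11, 4, -45, 101), (242, 10, 4, -48, 103), (246, 11, 4, -53, 105), (250, 11, 4, -57, 104), (254, 11, 4, -61, 104), (258, 67, 0, -180, 106), (262, 10, 4, -66, 104), (266, 10, 4, -69, 107), (270, 10, 4, -72, 104), (274, 11, 4, -76, 134), (278, 12, 3, -81, 41), (282, 11, 3, -82, 23), (286, 11, 3, -84, 23), (290, 12, 3, -88, 20), (294, 11, 3, -89, 23), (298, 10, 3, -89, 20)]
```

The camera shows the real fingertips about 42 mm short of the reported TCP (pads at tool z −43 to −75, bar at −24 to −12). So the fingers closed above the bar without touching it. I'll reopen, go 42 mm lower, and watch the force.

apply_moves(series=[[0,0,0,0,0,0,0.3],[0,0,0,0,0,0,0.4],[0,0,0,0,0,0,0.4],[0,0,8,0,0,0,0.4],[0,0,8,0,0,0,0.4],[0,0,8,0,0,0,0.4],[0,0,8,0,0,0,0.4],[0,0,6,0,0,0,0.4],[0,0,4,0,0,0,0.4],[0,0,0,0,0,0,0.4]], grip_force=12)

```text
time_s: 6.8
position: [0.6059, -0.1485, -0.0114]
tool_rot: [[-0.986, -0.166, -0.0], [-0.166, 0.986, 0.0], [0.0, 0.0, -1.0]]
ft_force: [-0.1, 0.3, 0.5]
grip_width: 0.0342
gripper_force: 0.0
```

```bash
python3 - <<'E'
from h import *
grab('wrist'); d=load('wrist'); d['attitude']=d['mount'][:3,:3]; d['eye']=d['mount'][:3,3]; print(d['pos'],telemetry.observe()['ft_force'])
T=cloud(d)*1000; L=d['frame'].astype(int)
m=(abs(T[...,0])<34)&(abs(T[...,1])<13)&(T[...,2]<25)&(T[...,2]>-30)&(L[...,0]-L[...,2]>60)
P=T[m]; print('bar',len(P),np.percentile(P,[1,50,99],axis=0))
for u in(262,268,274,366,372,378): print(u,[(v,*T[v,u].round(0).astype(int).tolist(),int(L[v,u,0])) for v in range(228,262,4)])
E
```

```text
[ 0.6058924  -0.14851032 -0.01140027] [0.7858351  0.15724242 0.11536477]
bar 2850 [[-32.80446515 -12.89703205 -12.31822937]
 [ 19.1755589   -1.98227438 -10.93760041]
 [ 33.77524418  12.77578595  -9.53491774]]
262 [(228, 2, -28, -11, 152), (232, 0, -28, -11, 149), (236, -3, -29, -10, 147), (240, 10, -22, -47, 116), (244, 10, -22, -50, 115), (248, 10, -21, -54, 119), (252, 10, -21, -58, 116), (256, 10, -20, -62, 114), (260, 10, -20, -65, 114)]
268 [(228, 2, -25, -11, 155), (232, 0, -25, -12, 147), (236, -3, -25, -11, 135), (240, 10, -20, -46, 115), (244, 10, -19, -50, 116), (248, 10, -19, -54, 114), (252, 11, -18, -59, 108), (256, 10, -18, -62, 47), (260, 10, -18, -64, 21)]
274 [(228, 2, -22, -11, 156), (232, 0, -22, -11, 147), (236, -2, -22, -11, 133), (240, 10, -17, -47, 23), (244, 10, -17, -50, 26), (248, 10, -16, -54, 22), (252, 9, -16, -56, 21), (256, 67, 0, -180, 24), (260, 6, -16, -57, 24)]
366 [(228, 9, 23, -30, 161), (232, 7, 23, -30, 177), (236, 6, 23, -31, 164), (240, 10, 21, -47, 116), (244, 10, 21, -50, 118), (248, 10, 20, -54, 114), (252, 10, 19, -58, 87), (256, 10, 19, -61, 40), (260, 10, 19, -64, 27)]
372 [(228, 10, 26, -31, 202), (232, 8, 26, -31, 199), (236, 5, 26, -30, 185), (240, 10, 24, -46, 119), (244, 10, 23, -50, 119), (248, 10, 22, -54, 120), (252, 10, 22, -58, 116), (256, 11, 21, -63, 118), (260, 10, 21, -65, 117)]
378 [(228, 10, 29, -31, 203), (232, 7, 29, -30, 198), (236, 6, 29, -31, 197), (240, 4, 29, -31, 193), (244, 2, 29, -31, 193), (248, 7, 26, -47, 60), (252, 10, 24, -58, 103), (256, 10, 24, -61, 116), (260, 10, 23, -64, 114)]
```

apply_moves(series=[[0,0,0,0,0,0,0.25],[0,0,0,0,0,0,0.18],[0,0,0,0,0,0,0.12],[0,0,0,0,0,0,0.05],[0,0,0,0,0,0,0.0],[0,0,0,0,0,0,0.0]], grip_force=12)

```text
time_s: 7.6
position: [0.6062, -0.1492, -0.0109]
tool_rot: [[-0.986, -0.166, 0.001], [-0.166, 0.986, -0.001], [-0.001, -0.001, -1.0]]
ft_force: [0.7, -5.8, 1.7]
grip_width: 0.0116
gripper_force: 19.8
```

```bash
python3 - <<'E'
import numpy as np
f=lambda t:np.array([-231.5*np.cos(.17366+t),231.5*np.sin(.17366+t)])
for a,b in[(i*.025,(i+1)*.025) for i in range(12)]+[(.3,.315),(.315,.33)]+[(.33+.015*i,.345+.015*i) for i in range(16)]: print(round(a,3),(f(b)-f(a)).round(2), (f(b)-f(0)).round(1))
E
```

```text
0.0 [1.07 5.69] [1.1 5.7]
0.025 [1.21 5.66] [ 2.3 11.3]
0.05 [1.35 5.63] [ 3.6 17. ]
0.075 [1.49 5.59] [ 5.1 22.6]
0.1 [1.63 5.55] [ 6.8 28.1]
0.125 [1.77 5.51] [ 8.5 33.6]
0.15 [1.91 5.46] [10.4 39.1]
0.175 [2.05 5.41] [12.5 44.5]
0.2 [2.18 5.36] [14.7 49.9]
0.225 [2.31 5.31] [17.  55.2]
0.25 [2.44 5.25] [19.4 60.4]
0.275 [2.58 5.18] [22.  65.6]
0.3 [1.61 3.08] [23.6 68.7]
0.315 [1.65 3.05] [25.3 71.7]
0.33 [1.7  3.03] [27.  74.8]
0.345 [1.74 3.  ] [28.7 77.8]
0.36 [1.79 2.98] [30.5 80.7]
0.375 [1.83 2.95] [32.3 83.7]
0.39 [1.88 2.92] [34.2 86.6]
0.405 [1.92 2.89] [36.1 89.5]
0.42 [1.96 2.86] [38.1 92.4]
0.435 [2.01 2.83] [40.1 95.2]
0.45 [2.05 2.8 ] [42.1 98. ]
0.465 [2.09 2.77] [ 44.2 100.8]
0.48 [2.13 2.74] [ 46.4 103.5]
0.495 [2.17 2.71] [ 48.5 106.2]
0.51 [2.21 2.68] [ 50.8 108.9]
0.525 [2.25 2.64] [ 53.  111.5]
0.54 [2.29 2.61] [ 55.3 114.1]
0.555 [2.33 2.57] [ 57.6 116.7]
```

apply_moves(series=[[0,-0.7,0,0,0,0,0],[0,0.5,-2.8,0,0,0,0],[0,0.6,-2.9,0,0,0,0],[0,1.2,-5.7,0,0,0,0],[0,1.3,-5.6,0,0,0,0],[0,1.5,-5.6,0,0,0,0],[0,0,0,0,0,0,0]])

```text
time_s: 8.48
position: [0.6053, -0.1441, 0.012]
tool_rot: [[-0.986, -0.166, 0.001], [-0.166, 0.986, -0.0], [-0.001, -0.0, -1.0]]
ft_force: [1.8, -3.4, -0.9]
grip_width: 0.0113
gripper_force: 19.6
```

apply_moves(series=[[0,1.6,-5.6,0,0,0,0],[0,1.8,-5.5,0,0,0,0],[0,1.9,-5.5,0,0,0,0],[0,2.0,-5.4,0,0,0,0],[0,2.2,-5.4,0,0,0,0],[0,2.3,-5.3,0,0,0,0],[0,2.4,-5.2,0,0,0,0],[0,2.6,-5.2,0,0,0,0],[0,0,0,0,0,0,0]])

```text
time_s: 9.6
position: [0.6027, -0.1279, 0.0553]
tool_rot: [[-0.986, -0.166, 0.001], [-0.166, 0.986, -0.001], [-0.001, -0.001, -1.0]]
ft_force: [2.8, -6.0, 0.1]
grip_width: 0.0116
gripper_force: 19.6
```

```bash
cat > trk.py <<'E'
from h import *
H=np.array([.5682,.0763,.01]); yaw=.1667
Rk=np.array([[np.cos(yaw),-np.sin(yaw),0],[np.sin(yaw),np.cos(yaw),0],[0,0,1]])
def look():
    s=telemetry.observe()
    b=np.array(s['position'])+[0,0,.0612]; p=Rk.T@(b-H)
    th=np.arctan2(p[2],-p[1])-.17366
    c,sn=np.cos(th),np.sin(th)
    A=np.array([[1,0,0],[0,c,-sn],[0,sn,c]])  # rack->ramp: raise -y end
    im=grab('top')
    out=[]
    for n in('top',):
        d=load(n); Q=((cloud(d)-H)@Rk)
        Q=Q@A.T   # ramp frame: y'=c*y - s*z
        L=d['frame'].astype(int)
        m=(abs(Q[...,0])<.026)&(Q[...,1]>-.2)&(Q[...,1]<.03)&(Q[...,2]>.017)&(Q[...,2]<.06)&(abs(L[...,0]-L[...,2])<30)
        P=Q[m]; out.append((n,len(P),*np.round(np.percentile(P[:,1],[2,50,98])*1000,0) if len(P) else []))
        t=Q[m&(Q[...,2]>.036)]; out.append(('thimble',len(t),*(np.round(t.mean(0)*1000,1) if len(t) else [])))
        r=Q[(abs(Q[...,0])<.02)&(Q[...,1]>-.18)&(Q[...,1]<-.14)&(abs(Q[...,2])<.03)]
        if len(r): out.append(('face z at end',np.round(np.median(r[:,2])*1000,1)))
    print('t',s['time_s'],'th',round(th,4),'r',round(np.hypot(p[1],p[2]),4),'ft',np.round(s['ft_force'],1),'g',round(s['gripper_force'],1),out)
look()
E
python3 trk.py
```

```text
File "trk.py", line 17
    P=Q[m]; out.append((n,len(P),*np.round(np.percentile(P[:,1],[2,50,98])*1000,0) if len(P) else []))
                                                                                   ^^
SyntaxError: invalid syntax
```

```bash
sed -i 's/,\*np.round(np.percentile(P\[:,1\],\[2,50,98\])\*1000,0) if len(P) else \[\]))/,*(np.round(np.percentile(P[:,1],[2,50,98])*1000,0) if len(P) else [])))/; s/>-.2)&/>-.17)\&/' trk.py; sed -i "s/im=grab('top')/grab('top');grab('scene')/; s/for n in('top',)/for n in('top','scene')/" trk.py; python3 trk.py
```

```text
t 9.6 th 0.3014 r 0.2329 ft [ 2.8 -6.   0.1] g 19.6 [('top', 53, np.float64(-150.0), np.float64(-134.0), np.float64(-127.0)), ('thimble', 9, np.float64(3.9), np.float64(-145.3), np.float64(44.8)), ('face z at end', np.float64(22.5)), ('scene', 243, np.float64(-169.0), np.float64(-145.0), np.float64(-123.0)), ('thimble', 32, np.float64(5.4), np.float64(-147.1), np.float64(43.3)), ('face z at end', np.float64(20.7))]
```

apply_moves(series=[[0,1.0,-2.5,0,0,0,0],[0,1.3,-2.5,0,0,0,0],[0,0.9,-1.5,0,0,0,0],[0,0.9,-1.5,0,0,0,0],[0,0,0,0,0,0,0],[0,0,0,0,0,0,0]])

```text
time_s: 10.45
position: [0.6021, -0.1241, 0.063]
tool_rot: [[-0.986, -0.166, 0.001], [-0.166, 0.986, -0.001], [-0.001, -0.001, -1.0]]
ft_force: [3.1, -5.9, 0.9]
grip_width: 0.011
gripper_force: 19.6
```

```bash
python3 trk.py
```

```text
t 10.45 th 0.3382 r 0.2331 ft [ 3.1 -5.9  0.9] g 19.6 [('top', 43, np.float64(-149.0), np.float64(-133.0), np.float64(-127.0)), ('thimble', 5, np.float64(5.1), np.float64(-144.2), np.float64(43.4)), ('face z at end', np.float64(20.8)), ('scene', 249, np.float64(-169.0), np.float64(-145.0), np.float64(-124.0)), ('thimble', 40, np.float64(6.1), np.float64(-147.2), np.float64(43.7)), ('face z at end', np.float64(20.6))]
```

apply_moves(series=[[0,0.4,-0.75,0,0,0,0],[0,0.4,-0.75,0,0,0,0],[0,0.4,-0.75,0,0,0,0],[0,0.5,-0.75,0,0,0,0],[0,0,0,0,0,0,0],[0,0,0,0,0,0,0],[0,0,0,0,0,0,0]])

```text
time_s: 11.42
position: [0.6018, -0.1224, 0.066]
tool_rot: [[-0.986, -0.166, 0.001], [-0.166, 0.986, -0.001], [-0.001, -0.001, -1.0]]
ft_force: [2.1, -5.4, 1.2]
grip_width: 0.0114
gripper_force: 19.6
```

```bash
python3 trk.py
```

```text
t 11.425 th 0.3529 r 0.2332 ft [ 2.1 -5.4  1.2] g 19.6 [('top', 43, np.float64(-147.0), np.float64(-134.0), np.float64(-127.0)), ('thimble', 6, np.float64(5.0), np.float64(-144.7), np.float64(44.6)), ('face z at end', np.float64(19.4)), ('scene', 249, np.float64(-169.0), np.float64(-145.0), np.float64(-123.0)), ('thimble', 36, np.float64(6.3), np.float64(-147.2), np.float64(43.5)), ('face z at end', np.float64(20.2))]
```

apply_moves(series=[[0,0.45,-0.75,0,0,0,0],[0,0.45,-0.75,0,0,0,0],[0,0.45,-0.75,0,0,0,0],[0,0.45,-0.75,0,0,0,0],[0,0,0,0,0,0,0],[0,0,0,0,0,0,0],[0,0,0,0,0,0,0]])

```text
time_s: 12.4
position: [0.6015, -0.1207, 0.069]
tool_rot: [[-0.986, -0.166, 0.001], [-0.166, 0.986, -0.001], [-0.001, -0.001, -1.0]]
ft_force: [2.9, -6.2, 1.2]
grip_width: 0.0114
gripper_force: 19.6
```

```bash
python3 trk.py
```

```text
t 12.4 th 0.3678 r 0.2332 ft [ 2.9 -6.2  1.2] g 19.6 [('top', 37, np.float64(-146.0), np.float64(-133.0), np.float64(-126.0)), ('thimble', 5, np.float64(5.1), np.float64(-143.7), np.float64(43.2)), ('face z at end', np.float64(20.4)), ('scene', 240, np.float64(-169.0), np.float64(-145.0), np.float64(-124.0)), ('thimble', 34, np.float64(6.0), np.float64(-146.8), np.float64(43.9)), ('face z at end', np.float64(20.0))]
```

apply_moves(series=[[0,0.45,-0.75,0,0,0,0],[0,0.45,-0.75,0,0,0,0],[0,0.45,-0.75,0,0,0,0],[0,0.45,-0.75,0,0,0,0],[0,0,0,0,0,0,0],[0,0,0,0,0,0,0],[0,0,0,0,0,0,0]])

```text
time_s: 13.38
position: [0.6012, -0.119, 0.072]
tool_rot: [[-0.986, -0.166, 0.001], [-0.166, 0.986, -0.001], [-0.001, -0.001, -1.0]]
ft_force: [3.0, -6.3, 1.2]
grip_width: 0.011
gripper_force: 19.6
```

```bash
python3 trk.py
```

```text
t 13.375 th 0.3829 r 0.2333 ft [ 3.  -6.3  1.2] g 19.6 [('top', 32, np.float64(-146.0), np.float64(-133.0), np.float64(-126.0)), ('thimble', 2, np.float64(7.7), np.float64(-144.2), np.float64(43.2)), ('face z at end', np.float64(20.3)), ('scene', 245, np.float64(-169.0), np.float64(-145.0), np.float64(-124.0)), ('thimble', 33, np.float64(5.2), np.float64(-147.0), np.float64(43.7)), ('face z at end', np.float64(20.3))]
```

apply_moves(series=[[0,0.45,-0.75,0,0,0,0],[0,0.45,-0.75,0,0,0,0],[0,0.45,-0.75,0,0,0,0],[0,0.5,-0.75,0,0,0,0],[0,0,0,0,0,0,0],[0,0,0,0,0,0,0],[0,0,0,0,0,0,0]])

```text
time_s: 14.35
position: [0.601, -0.1172, 0.0751]
tool_rot: [[-0.986, -0.166, 0.001], [-0.166, 0.986, -0.001], [-0.001, -0.002, -1.0]]
ft_force: [2.6, -4.7, 1.1]
grip_width: 0.0114
gripper_force: 19.5
```

```bash
python3 trk.py
```

```text
t 14.35 th 0.3981 r 0.2334 ft [ 2.6 -4.7  1.1] g 19.5 [('top', 30, np.float64(-145.0), np.float64(-133.0), np.float64(-127.0)), ('thimble', 3, np.float64(5.8), np.float64(-144.4), np.float64(46.1)), ('face z at end', np.float64(17.9)), ('scene', 250, np.float64(-169.0), np.float64(-146.0), np.float64(-124.0)), ('thimble', 37, np.float64(5.8), np.float64(-147.2), np.float64(43.5)), ('face z at end', np.float64(20.3))]
```

apply_moves(series=[[0,0.45,-0.75,0,0,0,0],[0,0.45,-0.75,0,0,0,0],[0,0.5,-0.75,0,0,0,0],[0,0.5,-0.7,0,0,0,0],[0,0,0,0,0,0,0],[0,0,0,0,0,0,0],[0,0,0,0,0,0,0]])

```text
time_s: 15.32
position: [0.6007, -0.1153, 0.0781]
tool_rot: [[-0.986, -0.166, 0.001], [-0.166, 0.986, -0.001], [-0.001, -0.002, -1.0]]
ft_force: [2.8, -5.8, 1.4]
grip_width: 0.0111
gripper_force: 19.5
```

```bash
python3 trk.py
```

```text
t 15.325 th 0.4132 r 0.2334 ft [ 2.8 -5.8  1.4] g 19.5 [('top', 26, np.float64(-145.0), np.float64(-132.0), np.float64(-127.0)), ('thimble', 2, np.float64(6.9), np.float64(-145.5), np.float64(47.2)), ('face z at end', np.float64(20.7)), ('scene', 247, np.float64(-169.0), np.float64(-147.0), np.float64(-124.0)), ('thimble', 36, np.float64(5.9), np.float64(-148.0), np.float64(43.6)), ('face z at end', np.float64(20.1))]
```

apply_moves(series=[[0,0.45,-0.75,0,0,0,0],[0,0.45,-0.75,0,0,0,0],[0,0.5,-0.7,0,0,0,0],[0,0.5,-0.7,0,0,0,0],[0,0,0,0,0,0,0],[0,0,0,0,0,0,0],[0,0,0,0,0,0,0]])

```text
time_s: 16.3
position: [0.6004, -0.1135, 0.081]
tool_rot: [[-0.986, -0.166, 0.001], [-0.166, 0.986, -0.001], [-0.001, -0.002, -1.0]]
ft_force: [3.2, -6.3, 2.8]
grip_width: 0.0113
gripper_force: 19.5
```

```bash
python3 trk.py
```

```text
t 16.3 th 0.4282 r 0.2335 ft [ 3.2 -6.3  2.8] g 19.5 [('top', 20, np.float64(-143.0), np.float64(-132.0), np.float64(-127.0)), ('thimble', 1, np.float64(6.0), np.float64(-142.9), np.float64(45.4)), ('scene', 245, np.float64(-169.0), np.float64(-146.0), np.float64(-125.0)), ('thimble', 38, np.float64(6.2), np.float64(-147.8), np.float64(43.6)), ('face z at end', np.float64(19.9))]
```

apply_moves(series=[[0,0.45,-0.7,0,0,0,0],[0,0.45,-0.7,0,0,0,0],[0,0.5,-0.7,0,0,0,0],[0,0.5,-0.7,0,0,0,0],[0,0,0,0,0,0,0],[0,0,0,0,0,0,0],[0,0,0,0,0,0,0]])

```text
time_s: 17.27
position: [0.6001, -0.1116, 0.0838]
tool_rot: [[-0.986, -0.166, 0.002], [-0.166, 0.986, -0.001], [-0.001, -0.002, -1.0]]
ft_force: [2.3, -6.0, 1.6]
grip_width: 0.0111
gripper_force: 19.5
```

```bash
python3 trk.py
```

```text
t 17.275 th 0.4427 r 0.2335 ft [ 2.3 -6.   1.6] g 19.5 [('top', 14, np.float64(-141.0), np.float64(-132.0), np.float64(-127.0)), ('thimble', 0), ('scene', 246, np.float64(-169.0), np.float64(-147.0), np.float64(-125.0)), ('thimble', 31, np.float64(6.3), np.float64(-148.3), np.float64(44.3)), ('face z at end', np.float64(20.0))]
```

apply_moves(series=[[0,0.5,-0.7,0,0,0,0],[0,0.5,-0.7,0,0,0,0],[0,0.5,-0.7,0,0,0,0],[0,0.5,-0.7,0,0,0,0],[0,0,0,0,0,0,0],[0,0,0,0,0,0,0],[0,0,0,0,0,0,0]])

```text
time_s: 18.25
position: [0.5998, -0.1097, 0.0867]
tool_rot: [[-0.986, -0.166, 0.002], [-0.166, 0.986, -0.002], [-0.001, -0.002, -1.0]]
ft_force: [2.1, -6.2, 2.0]
grip_width: 0.0113
gripper_force: 19.5
```

```bash
python3 trk.py
```

```text
t 18.25 th 0.4575 r 0.2336 ft [ 2.1 -6.2  2. ] g 19.5 [('top', 13, np.float64(-140.0), np.float64(-132.0), np.float64(-126.0)), ('thimble', 0), ('scene', 252, np.float64(-169.0), np.float64(-148.0), np.float64(-125.0)), ('thimble', 39, np.float64(5.8), np.float64(-147.7), np.float64(43.5)), ('face z at end', np.float64(19.8))]
```

apply_moves(series=[[0,0.5,-0.7,0,0,0,0],[0,0.5,-0.7,0,0,0,0],[0,0.5,-0.7,0,0,0,0],[0,0.5,-0.7,0,0,0,0],[0,0,0,0,0,0,0],[0,0,0,0,0,0,0],[0,0,0,0,0,0,0]])

```text
time_s: 19.23
position: [0.5995, -0.1077, 0.0895]
tool_rot: [[-0.986, -0.166, 0.002], [-0.166, 0.986, -0.002], [-0.001, -0.002, -1.0]]
ft_force: [2.4, -6.0, 1.6]
grip_width: 0.0117
gripper_force: 19.5
```

```bash
python3 trk.py
```

```text
t 19.225 th 0.4723 r 0.2337 ft [ 2.4 -6.   1.6] g 19.5 [('top', 11, np.float64(-138.0), np.float64(-131.0), np.float64(-128.0)), ('thimble', 0), ('scene', 249, np.float64(-169.0), np.float64(-147.0), np.float64(-125.0)), ('thimble', 37, np.float64(5.4), np.float64(-147.7), np.float64(43.8)), ('face z at end', np.float64(20.0))]
```

apply_moves(series=[[0,0.5,-0.7,0,0,0,0],[0,0.5,-0.7,0,0,0,0],[0,0.55,-0.7,0,0,0,0],[0,0.55,-0.7,0,0,0,0],[0,0,0,0,0,0,0],[0,0,0,0,0,0,0],[0,0,0,0,0,0,0]])

```text
time_s: 20.2
position: [0.5991, -0.1056, 0.0923]
tool_rot: [[-0.986, -0.166, 0.002], [-0.166, 0.986, -0.002], [-0.001, -0.002, -1.0]]
ft_force: [1.9, -5.4, 2.1]
grip_width: 0.0113
gripper_force: 19.5
```

```bash
python3 trk.py
```

```text
t 20.2 th 0.4872 r 0.2338 ft [ 1.9 -5.4  2.1] g 19.5 [('top', 83, np.float64(-133.0), np.float64(-116.0), np.float64(-100.0)), ('thimble', 20, np.float64(2.7), np.float64(-124.1), np.float64(42.3)), ('scene', 162, np.float64(-139.0), np.float64(-124.0), np.float64(-109.0)), ('thimble', 31, np.float64(6.0), np.float64(-116.5), np.float64(43.0)), ('face z at end', np.float64(8.6))]
```

It is sliding, and quickly. I'll ease the angle down slightly.

apply_moves(series=[[0,-1.7,2.3,0,0,0,0],[0,-1.2,1.6,0,0,0,0]])

```text
time_s: 20.55
position: [0.5996, -0.1085, 0.0884]
tool_rot: [[-0.986, -0.166, 0.002], [-0.166, 0.986, -0.001], [-0.001, -0.002, -1.0]]
ft_force: [2.5, -6.8, 2.4]
grip_width: 0.011
gripper_force: 19.6
```

```bash
python3 trk.py
```

```text
t 20.55 th 0.4664 r 0.2337 ft [ 2.5 -6.8  2.4] g 19.6 [('top', 134, np.float64(-105.0), np.float64(-90.0), np.float64(-58.0)), ('thimble', 10, np.float64(2.5), np.float64(-78.3), np.float64(44.3)), ('scene', 214, np.float64(-92.0), np.float64(-72.0), np.float64(-51.0)), ('thimble', 26, np.float64(7.8), np.float64(-74.1), np.float64(44.3)), ('face z at end', np.float64(8.4))]
```

apply_moves(series=[[0,0,0,0,0,0,0],[0,0,0,0,0,0,0],[0,0,0,0,0,0,0],[0,0,0,0,0,0,0]])

```text
time_s: 21.15
position: [0.5996, -0.1085, 0.0885]
tool_rot: [[-0.986, -0.166, 0.002], [-0.166, 0.986, -0.001], [-0.001, -0.002, -1.0]]
ft_force: [1.7, -6.9, 2.8]
grip_width: 0.0114
gripper_force: 19.6
```

```bash
python3 trk.py
```

```text
t 21.15 th 0.4667 r 0.2337 ft [ 1.7 -6.9  2.8] g 19.6 [('top', 191, np.float64(-58.0), np.float64(-40.0), np.float64(-12.0)), ('thimble', 27, np.float64(3.0), np.float64(-36.5), np.float64(42.8)), ('scene', 209, np.float64(-56.0), np.float64(-38.0), np.float64(-17.0)), ('thimble', 42, np.float64(7.3), np.float64(-34.1), np.float64(43.6)), ('face z at end', np.float64(8.3))]
```

apply_moves(series=[[0,0,0,0,0,0,0],[0,0,0,0,0,0,0],[0,0,0,0,0,0,0],[0,0,0,0,0,0,0]])

```text
time_s: 21.75
position: [0.5996, -0.1085, 0.0885]
tool_rot: [[-0.986, -0.166, 0.002], [-0.166, 0.986, -0.002], [-0.001, -0.002, -1.0]]
ft_force: [1.9, -5.5, 3.2]
grip_width: 0.0113
gripper_force: 19.6
```

```bash
python3 trk.py; python3 - <<'E'
from h import *
for n,b in(('top',(150,235,285,385)),('scene',(165,275,250,375))):
    d=load(n); c=d['frame'][b[0]:b[1],b[2]:b[3],::-1]; cv2.imwrite(f'pics/s_{n}.png',cv2.resize(c,None,fx=6,fy=6,interpolation=cv2.INTER_CUBIC)[:600,:800])
E
```

```text
t 21.75 th 0.4667 r 0.2338 ft [ 1.9 -5.5  3.2] g 19.6 [('top', 190, np.float64(-57.0), np.float64(-40.0), np.float64(-12.0)), ('thimble', 29, np.float64(2.9), np.float64(-37.1), np.float64(43.2)), ('scene', 206, np.float64(-56.0), np.float64(-38.0), np.float64(-16.0)), ('thimble', 36, np.float64(6.7), np.float64(-34.3), np.float64(44.7)), ('face z at end', np.float64(8.5))]
```

View pics/s_scene.png

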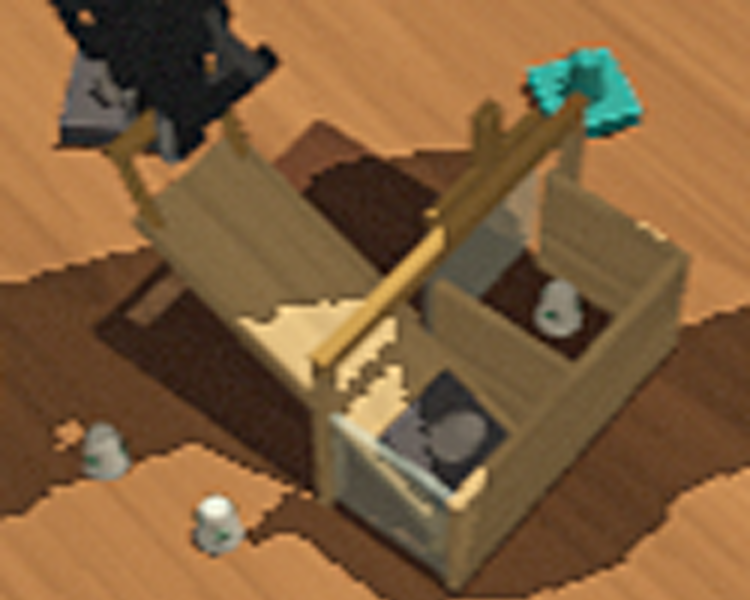

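The plinth lies still low in the bay at (455,430). To be sure it is against the stop and not stuck just short of it, I'll raise very slowly past the starting angle and see whether it moves.

apply_moves(series=[[0,0.45,-0.6,0,0,0,0],[0,0.45,-0.6,0,0,0,0],[0,0.45,-0.6,0,0,0,0],[0,0.45,-0.6,0,0,0,0],[0,0.45,-0.6,0,0,0,0],[0,0.45,-0.6,0,0,0,0],[0,0.45,-0.6,0,0,0,0],[0,0.45,-0.6,0,0,0,0],[0,0,0,0,0,0,0],[0,0,0,0,0,0,0],[0,0,0,0,0,0,0],[0,0,0,0,0,0,0]])

```text
time_s: 23.35
position: [0.599, -0.1049, 0.0933]
tool_rot: [[-0.986, -0.166, 0.002], [-0.166, 0.986, -0.002], [-0.002, -0.002, -1.0]]
ft_force: [1.4, -6.2, 2.5]
grip_width: 0.0113
gripper_force: 19.6
```

```bash
python3 trk.py
```

```text
t 23.35 th 0.4925 r 0.2338 ft [ 1.4 -6.2  2.5] g 19.6 [('top', 197, np.float64(-60.0), np.float64(-40.0), np.float64(-13.0)), ('thimble', 28, np.float64(2.6), np.float64(-37.5), np.float64(43.2)), ('scene', 212, np.float64(-56.0), np.float64(-39.0), np.float64(-17.0)), ('thimble', 39, np.float64(7.6), np.float64(-34.0), np.float64(44.5)), ('face z at end', np.float64(8.8))]
```

It didn't move, so it is at the stop. Now I'll lower the ramp smoothly along the arc.

apply_moves(series=[[0,-1.8,2.3,0,0,0,0],[0,-3.5,4.6,0,0,0,0],[0,-3.4,4.7,0,0,0,0],[0,-3.2,4.8,0,0,0,0],[0,-3.1,4.9,0,0,0,0],[0,-3.0,4.9,0,0,0,0],[0,-2.9,5.0,0,0,0,0],[0,-2.8,5.1,0,0,0,0],[0,-2.6,5.2,0,0,0,0],[0,-2.5,5.2,0,0,0,0]])

```text
time_s: 24.7
position: [0.6034, -0.1326, 0.0454]
tool_rot: [[-0.986, -0.166, 0.0], [-0.166, 0.986, 0.0], [-0.0, 0.0, -1.0]]
ft_force: [4.0, -3.2, 0.2]
grip_width: 0.0109
gripper_force: 19.9
```

```bash
python3 trk.py
```

```text
t 24.7 th 0.2541 r 0.2328 ft [ 4.  -3.2  0.2] g 19.9 [('top', 211, np.float64(-58.0), np.float64(-38.0), np.float64(-12.0)), ('thimble', 28, np.float64(2.8), np.float64(-36.9), np.float64(44.7)), ('face z at end', np.float64(7.9)), ('scene', 224, np.float64(-55.0), np.float64(-33.0), np.float64(-12.0)), ('thimble', 39, np.float64(7.1), np.float64(-33.0), np.float64(44.1)), ('face z at end', np.float64(8.1))]
```

apply_moves(series=[[0,-2.3,5.2,0,0,0,0],[0,-2.2,5.3,0,0,0,0],[0,-2.1,5.4,0,0,0,0],[0,-1.9,5.4,0,0,0,0],[0,-1.8,5.5,0,0,0,0],[0,-1.6,5.5,0,0,0,0],[0,-1.4,5.6,0,0,0,0],[0,-1.3,5.6,0,0,0,0],[0,-1.0,4.5,0,0,0,0],[0,-0.7,4.0,0,0,0,0],[0,-0.4,2.5,0,0,0,0],[0,-0.1,1.0,0,0,0,0]])

```text
time_s: 26.3
position: [0.6061, -0.1493, -0.0089]
tool_rot: [[-0.986, -0.166, 0.0], [-0.166, 0.986, -0.0], [-0.0, -0.0, -1.0]]
ft_force: [-1.4, 2.2, 11.2]
grip_width: 0.011
gripper_force: 20.6
```

apply_moves(series=[[0,0,0,0,0,0,0],[0,0,0,0,0,0,0]])

```text
time_s: 26.55
position: [0.606, -0.1492, -0.0088]
tool_rot: [[-0.986, -0.166, 0.0], [-0.166, 0.986, -0.0], [-0.0, -0.0, -1.0]]
ft_force: [-0.7, 2.2, 5.5]
grip_width: 0.011
gripper_force: 20.2
```

```bash
python3 trk.py
```

```text
t 26.55 th 0.0095 r 0.2326 ft [-0.7  2.2  5.5] g 20.2 [('top', 195, np.float64(-55.0), np.float64(-33.0), np.float64(-12.0)), ('thimble', 29, np.float64(1.4), np.float64(-35.8), np.float64(44.1)), ('face z at end', np.float64(7.5)), ('scene', 197, np.float64(-56.0), np.float64(-29.0), np.float64(-11.0)), ('thimble', 40, np.float64(6.4), np.float64(-32.0), np.float64(44.3)), ('face z at end', np.float64(8.7))]
```

The ramp rests flat (light upward force). I'll release and rise.

apply_moves(series=[[0,0,0,0,0,0,0.2],[0,0,0,0,0,0,0.3],[0,0,0,0,0,0,0.4],[0,0,0,0,0,0,0.4],[0,0,-10,0,0,0,0.4],[0,0,-20,0,0,0,0.4],[0,0,-40,0,0,0,0.4],[0,0,-50,0,0,0,0.2],[0,0,-50,0,0,0,0],[0,0,-30,0,0,0,0],[0,0,0,0,0,0,0]])

```text
time_s: 28.02
position: [0.6069, -0.1495, 0.1935]
tool_rot: [[-0.986, -0.166, 0.005], [-0.166, 0.986, -0.002], [-0.005, -0.003, -1.0]]
ft_force: [-0.3, 0.4, -0.3]
grip_width: 0.0002
gripper_force: 0.0
```

```bash
python3 - <<'E'
from h import *
grab('wrist'); d=load('wrist'); R=d['rot'];M=d['mount']; d['attitude']=R@M[:3,:3]; d['eye']=d['pos']+R@M[:3,3]
H=np.array([.5682,.0763,.01]); yaw=.1667; c,s=np.cos(yaw),np.sin(yaw); Rk=np.array([[c,-s,0],[s,c,0],[0,0,1]])
print(d['pos'],(d['pos']-H)@Rk,telemetry.observe()['grip_width'])
def rep(n,d):
    Q=(cloud(d)-H)@Rk
    def sh(name,m):
        P=Q[m]*1000; print(n,name,len(P),*( [np.percentile(P,[2,50,98],axis=0).round(0).tolist()] if len(P) else []))
    box=(Q[...,0]>-.15)&(Q[...,0]<.06)&(abs(Q[...,1]+.065)<.03)
    sh('tab',box&(Q[...,2]>.128)&(Q[...,2]<.155))
    sh('rail',box&(Q[...,2]>.108)&(Q[...,2]<.118))
    sh('board end',(abs(Q[...,0])<.025)&(Q[...,1]>-.19)&(Q[...,1]<-.09)&(abs(Q[...,2])<.04))
    sh('bar',(abs(Q[...,0])<.04)&(abs(Q[...,1]+.228)<.02)&(Q[...,2]>.03)&(Q[...,2]<.06))
rep('wrist',d); grab('scene'); rep('scene',load('scene')); grab('top'); rep('top',load('top'))
E
```

```text
[ 0.60686197 -0.14950361  0.19347476] [ 0.00065865 -0.2290886   0.18347476] -4.784139221754755e-05
wrist tab 968 [[-89.0, -74.0, 129.0], [-82.0, -73.0, 146.0], [-76.0, -64.0, 151.0]]
wrist rail 5180 [[-125.0, -72.0, 108.0], [-61.0, -61.0, 113.0], [42.0, -54.0, 115.0]]
wrist board end 4586 [[-24.0, -188.0, 8.0], [-1.0, -140.0, 10.0], [24.0, -92.0, 11.0]]
wrist bar 988 [[-32.0, -233.0, 31.0], [-2.0, -226.0, 44.0], [31.0, -213.0, 47.0]]
scene tab 37 [[-86.0, -73.0, 130.0], [-78.0, -67.0, 146.0], [-74.0, -64.0, 152.0]]
scene rail 294 [[-136.0, -71.0, 109.0], [-57.0, -59.0, 113.0], [46.0, -54.0, 116.0]]
scene board end 430 [[-24.0, -188.0, 7.0], [2.0, -145.0, 10.0], [24.0, -93.0, 13.0]]
scene bar 112 [[-30.0, -233.0, 31.0], [5.0, -225.0, 44.0], [34.0, -212.0, 49.0]]
top tab 20 [[-90.0, -75.0, 131.0], [-84.0, -70.0, 150.0], [-77.0, -66.0, 152.0]]
top rail 215 [[-136.0, -73.0, 109.0], [-59.0, -61.0, 113.0], [42.0, -56.0, 117.0]]
top board end 278 [[-24.0, -155.0, 5.0], [4.0, -119.0, 10.0], [24.0, -91.0, 15.0]]
top bar 17 [[16.0, -235.0, 32.0], [23.0, -228.0, 44.0], [30.0, -217.0, 48.0]]
```

The ramp is flat and the tab is at rack x ≈ −82, y ≈ −69. I'll go behind the tab with shut fingers.

apply_moves(series=[[23,32,0,0,0,0,0],[23,32,0,0,0,0,0],[23,32,0,0,0,0,0],[23,32,0,0,0,0,0],[23,32,0,0,0,0,0],[2,0,0,0,0,0,0],[0,0,25,0,0,0,0],[0,0,25,0,0,0,0],[0,0,25,0,0,0,0],[0,0,15,0,0,0,0],[0,0,9,0,0,0,0],[0,0,0,0,0,0,0]])

```text
time_s: 29.68
position: [0.4641, -0.0111, 0.0907]
tool_rot: [[-0.986, -0.166, -0.001], [-0.166, 0.986, 0.0], [0.001, 0.001, -1.0]]
ft_force: [0.2, 1.7, 0.4]
grip_width: 0.0
gripper_force: 0.0
```

```bash
python3 - <<'E'
from h import *
grab('wrist'); d=load('wrist'); R=d['rot'];M=d['mount']; d['attitude']=R@M[:3,:3]; d['eye']=d['pos']+R@M[:3,3]
H=np.array([.5682,.0763,.01]); yaw=.1667; c,s=np.cos(yaw),np.sin(yaw); Rk=np.array([[c,-s,0],[s,c,0],[0,0,1]])
print(((d['pos']-H)@Rk).round(4),telemetry.observe()['ft_force'])
cv2.imwrite('pics/w4.png',d['frame'][:,:,::-1])
E
```

```text
[-0.1171 -0.0689  0.0807] [-0.24322996 -0.017865    1.23729073]
```

View pics/w4.png

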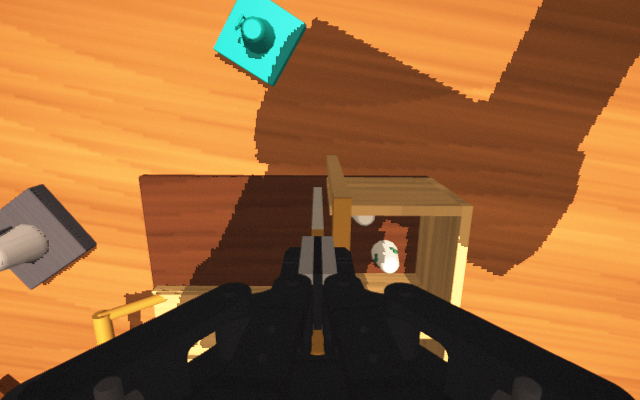

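The shut fingers (tip at about (318,240)) are in line with the door and clear of the rail. Now I'll push.

apply_moves(series=[[-5,0,0,0,0,0,0],[-5,0,0,0,0,0,0],[-2.5,0,0,0,0,0,0],[-2.5,0,0,0,0,0,0],[-2.5,0,0,0,0,0,0],[-2.5,0,0,0,0,0,0],[-2.5,0,0,0,0,0,0],[-2.5,0,0,0,0,0,0],[-2.5,0,0,0,0,0,0],[-2.5,0,0,0,0,0,0],[-2.5,0,0,0,0,0,0],[-2.5,0,0,0,0,0,0]])

```text
time_s: 31.22
position: [0.4988, -0.005, 0.0912]
tool_rot: [[-0.986, -0.166, -0.0], [-0.166, 0.986, -0.0], [0.0, -0.0, -1.0]]
ft_force: [-1.6, -1.1, 1.0]
grip_width: 0.0001
gripper_force: 0.8
```

apply_moves(series=[[-3,0,0,0,0,0,0],[-3,0,0,0,0,0,0],[-3,0,0,0,0,0,0],[-3,0,0,0,0,0,0],[-3,0,0,0,0,0,0],[-3,0,0,0,0,0,0],[-3,0,0,0,0,0,0],[-3,0,0,0,0,0,0],[-3,0,0,0,0,0,0],[-3,0,0,0,0,0,0],[-3,0,0,0,0,0,0],[-3,0,0,0,0,0,0]])

```text
time_s: 32.72
position: [0.5344, 0.001, 0.0913]
tool_rot: [[-0.986, -0.166, -0.0], [-0.166, 0.986, -0.0], [0.0, -0.0, -1.0]]
ft_force: [-1.4, -1.4, 0.3]
grip_width: -0.0001
gripper_force: 0.8
```

apply_moves(series=[[-3,0,0,0,0,0,0],[-3,0,0,0,0,0,0],[-3,0,0,0,0,0,0],[-3,0,0,0,0,0,0],[-3,0,0,0,0,0,0],[-3,0,0,0,0,0,0],[-3,0,0,0,0,0,0],[-1.5,0,0,0,0,0,0],[-1,0,0,0,0,0,0]])

```text
time_s: 33.85
position: [0.5574, 0.0049, 0.0913]
tool_rot: [[-0.986, -0.166, 0.0], [-0.166, 0.986, -0.0], [-0.0, -0.0, -1.0]]
ft_force: [-1.1, -1.1, 0.2]
grip_width: -0.0002
gripper_force: 0.8
```

apply_moves(series=[[-0.7,0,0,0,0,0,0],[-0.7,0,0,0,0,0,0],[-0.7,0,0,0,0,0,0]])

```text
time_s: 34.22
position: [0.5594, 0.0052, 0.0913]
tool_rot: [[-0.986, -0.166, -0.0], [-0.166, 0.986, -0.0], [0.0, -0.0, -1.0]]
ft_force: [-1.2, -1.4, -0.2]
grip_width: 0.0001
gripper_force: 0.8
```

apply_moves(series=[[-0.6,0,0,0,0,0,0],[-0.6,0,0,0,0,0,0]])

```text
time_s: 34.48
position: [0.5606, 0.0054, 0.0913]
tool_rot: [[-0.986, -0.166, -0.0], [-0.166, 0.986, -0.0], [0.0, -0.0, -1.0]]
ft_force: [-0.7, -1.6, -0.0]
grip_width: 0.0
gripper_force: 0.8
```

Rack x ≈ −19, no stop yet. I'll creep on in half-millimetre rows.

apply_moves(series=[[-0.5,0,0,0,0,0,0],[-0.5,0,0,0,0,0,0],[-0.5,0,0,0,0,0,0]])

```text
time_s: 34.85
position: [0.5621, 0.0057, 0.0913]
tool_rot: [[-0.986, -0.166, -0.0], [-0.166, 0.986, -0.0], [0.0, -0.0, -1.0]]
ft_force: [-1.0, -0.6, -0.8]
grip_width: 0.0003
gripper_force: 0.8
```

apply_moves(series=[[-0.5,0,0,0,0,0,0],[-0.5,0,0,0,0,0,0]])

```text
time_s: 35.1
position: [0.5624, 0.0057, 0.0913]
tool_rot: [[-0.986, -0.166, -0.002], [-0.166, 0.986, -0.0], [0.002, 0.0, -1.0]]
ft_force: [-6.2, -2.1, 3.0]
grip_width: -0.0002
gripper_force: 3.5
```

The hard stop is reached (the push force rose and the motion stalled). I'll back off and rise clear.

apply_moves(series=[[1,0,0,0,0,0,0],[3,0,0,0,0,0,0],[8,0,0,0,0,0,0],[5,0,-10,0,0,0,0],[0,0,-30,0,0,0,0],[0,0,-40,0,0,0,0],[0,-20,-40,0,0,0,0],[20,-40,0,0,0,0,0],[20,-40,0,0,0,0,0],[0,0,0,0,0,0,0],[0,0,0,0,0,0,0]])

```text
time_s: 36.48
position: [0.5234, -0.1019, 0.2118]
tool_rot: [[-0.986, -0.166, 0.001], [-0.166, 0.986, 0.0], [-0.001, -0.0, -1.0]]
ft_force: [-0.3, 0.3, 0.4]
grip_width: 0.0001
gripper_force: 0.0
```

```bash
python3 - <<'E'
from h import *
grab('wrist'); d=load('wrist'); R=d['rot'];M=d['mount']; d['attitude']=R@M[:3,:3]; d['eye']=d['pos']+R@M[:3,3]
H=np.array([.5682,.0763,.01]); yaw=.1667; c,s=np.cos(yaw),np.sin(yaw); Rk=np.array([[c,-s,0],[s,c,0],[0,0,1]])
print(d['pos'],telemetry.observe()['ft_force'])
grab('scene');grab('top')
for n,d in(('wrist',d),('scene',load('scene')),('top',load('top'))):
    Q=(cloud(d)-H)@Rk; L=d['frame'].astype(int)
    def sh(name,m):
        P=Q[m]*1000; print(n,name,len(P),*( [np.percentile(P,[2,50,98],axis=0).round(0).tolist()] if len(P) else []))
    box=(Q[...,0]>-.15)&(Q[...,0]<.06)&(abs(Q[...,1]+.065)<.02)
    sh('tab',box&(Q[...,2]>.128)&(Q[...,2]<.155))
    sh('board',(abs(Q[...,0])<.025)&(Q[...,1]>-.19)&(Q[...,1]<-.09)&(abs(Q[...,2])<.04))
    sh('harp',(abs(Q[...,0])<.03)&(Q[...,1]>-.07)&(Q[...,1]<.02)&(Q[...,2]>.036)&(Q[...,2]<.06)&(abs(L[...,0]-L[...,2])<30))
E
```

```text
[ 0.52340616 -0.10193884  0.21178121] [-0.24785845 -0.1324315   0.78353875]
wrist tab 480 [[-6.0, -74.0, 129.0], [-2.0, -71.0, 145.0], [6.0, -64.0, 150.0]]
wrist board 3237 [[-24.0, -188.0, 8.0], [-3.0, -136.0, 10.0], [23.0, -92.0, 11.0]]
wrist harp 0
scene tab 45 [[-4.0, -74.0, 129.0], [5.0, -67.0, 144.0], [10.0, -64.0, 152.0]]
scene board 386 [[-23.0, -188.0, 7.0], [4.0, -149.0, 10.0], [24.0, -99.0, 13.0]]
scene harp 57 [[-28.0, -67.0, 37.0], [4.0, -35.0, 46.0], [18.0, -24.0, 60.0]]
top tab 20 [[-6.0, -75.0, 139.0], [1.0, -71.0, 149.0], [7.0, -66.0, 152.0]]
top board 183 [[-24.0, -173.0, 4.0], [3.0, -109.0, 10.0], [24.0, -91.0, 14.0]]
top harp 21 [[-6.0, -45.0, 37.0], [1.0, -35.0, 46.0], [8.0, -27.0, 51.0]]
```

The tab is centred at x≈0 (door shut), the ramp is flat, the harp is still at the stop, and the robot is touching nothing. I'm handing in.

```bash
python3 -c "
from rig import env
print(env.close_job())"
```

```text
the job is handed in; nothing more can be done
None
```

I've handed the job in; it returned no verdict. By my last camera readings, the harp plinth rests against the stop, the ramp is flat, the glass door is shut against its stop, and the robot touches nothing; I did not re-measure the other goods.

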